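# Run the union nut down the coolant pipe

## Robot

A 6-joint arm with a two-finger parallel gripper is mounted at the origin on the work surface. World frame = base frame: x ahead of the robot, y to its left, z up, the work surface at z = 0. Lengths are in m, angles in rad, forces in N, time in s.
With the tool pointing down it reaches from about 0.25 to 0.725 m from the base axis. Payload 4 kg.
Tool frame: the origin (TCP) lies on the centre line of the jaws, within the pads' length; the fingertips stand 11 mm ahead of it and the grasp point (between the pads) lies 8 mm behind it (bot.nose_length is the distance from the TCP to the fingertips, in m); z points along the fingers, y is the direction in which the jaws open and shut (so a half turn about z gives the same grasp; the last joint's range is limited). The gripper opens to 85 mm and grips with 20 to 120 N. Pads are 22 mm wide; open, the fingers measure 114 mm over their backs; the gripper's body (76 mm by 85 mm) begins 54 mm behind the grasp point. The pads swing forward as they close: fully open they stand 13 mm farther back than shut.
Start: joints at [1.167, 0.241, 0.005, 1.335, 0, 1.571], TCP at [0.196, 0.46, 0.242] pointing down, gripper open.
Joint ranges: [-2.72, 2.72], [-1.05, 1.87], [-1.09, 1.28], [-1.99, 2.15], [-1.42, 1.44], [-3.14, 3.14]. Speed limits (rad/s): [2.79, 2.79, 3.14, 3.14, 3.14, 3.14].

## Interface

Orientations are given as a unit quaternion [x, y, z, w].
In Python, from workcell import bot gives the robot as it stands.
- The arm moves only by the tool play_rows, never from a script. Its argument "plan" is one flat list of numbers, 6 for each row, row after row: the shift along the tool's x, y, z in mm, then the turn, a rotation vector about the tool's x, y, z in rad. A call has 1 to 20 rows; each row shifts and turns the commanded pose from where the row before left it, along the tool's axes as they then stand; what a row does not reach is not made up. A row lasts 1/8 s, in which the tool goes at most 62.5 mm and 10.7 degrees, less where a joint would pass 70% of its speed; a pose out of reach is approached as far as the arm can. A call with a gripper value outside its range is refused whole. "hand" is the opening in per cent of the stroke, from 0 (shut) to 100 (fully open), set as the call begins (left out, the last holds). The fingers move at their own pace and stop on an object; the grip force is fixed at half the most. Time passes only in rows, so rows that do not move let the fingers close. It gives the time, the measured TCP pose, the force and the opening at its end, in the units of the state.
- bot.get_obs(): the state, without advancing time (a new reading comes with each control period).
- bot.camera(name): name is "scene" or "top"; returns a dict with "frame" (400x640x3 uint8, blue, green, red), "range_z" (400x640 float32, m along the optical axis (not along the pixel's ray), 0 where there is no reading), "K" (3x3 intrinsics, pixels), "cam_to_world" (4x4, takes a point from camera to world coordinates). Camera axes: x right, y down, z forward; pixel columns grow to the right and rows downward; lengths in m; the calibration is good to about 2 mm. A picture is of the moment at which its call begins.
- bot.job_done(): hands the job in, once; it reports no verdict.
Trained networks look in the newest picture that a camera, given by its name, has taken for a name from the list of things; names that differ only in an ending like _2 or _b are one class to them, and where a whole thing is asked for, a point or a joint stands for the part that bears it (a point fixed in the world has none). Each returns a list of dicts, best first, with "p" (0 to 1); they miss things now and then, are a little off and sometimes report something else, mostly with a low value. They report only what shows in the picture. A call takes as long as a camera call.
- bot.outline_of(query, camera): "mask" (400x640 bool, what is visible of it) and "point" ([row, column] in pixels, amid what is visible of it).
The state is a dict: "clock": time; "joint_pos": joint angles; "joint_vel": joint speeds; "tau": joint torques, N m; "eef_pos": TCP position; "tool_rot": TCP orientation; "ft_force": force on the tool from outside, world axes, zero at the start; "ft_torque": the same for the moment, N m; "grip_width": finger opening in m.
Only numpy, scipy, OpenCV 4.12 (cv2) and the standard library are available. Lean on these libraries where they do the work, as an engineer would, in place of code of your own. Each camera call takes 0.05 s, during which the arm holds its last target.

## Task

The octagonal union nut for this coolant pump is still lying on the bench. Put it on the open end of the pump's riser pipe and run it along the pipe, round both bends, until it sits flush against the face of the brass threaded end at the pump, ready for the spanner, and let go. Ease it down the sloping leg so that it does not run away and bang into the thread, and do not knock over or push away the other things on the bench.

Things in the scene. Friction and masses are not known exactly. Their poses are not given: they have to be found in the camera images.
- nut: the loose union nut: a steel octagonal ring, 60 mm across flats, 28 mm long, round through bore 37 mm, about 0.4 kg, the same from both ends. Origin at its centre; its x axis is the bore's axis. It lies on one of its flats on the bench (centre 30 mm above the bench), bore level, so two flats stand upright 60 mm apart, facing its +y and -y.
- pipe_end: the plain open end of the riser pipe (grey galvanised steel pipe, 27 mm outside diameter). Origin in the centre of the end face, z axis pointing out of the pipe along its axis. About 247 mm above the bench; the last leg of the pipe is level.
- bend_high (a point): the point where the centre lines of the open-ended level leg and the level run meet (the pipe itself rounds this 90 degree corner, which lies in the level plane, with a centre-line radius of 50 mm); 120 mm from the open end
- bend_low (a point): the point where the centre lines of the level run and the sloping leg meet (rounded with a centre-line radius of 50 mm; the pipe turns down by 40 degrees here, in the upright plane of the run); 150 mm from bend_high
- fitting: the brass threaded union end on the pump's neck (47 mm diameter, 22 mm long, then a 50 mm hexagon), into which the sloping leg runs. Origin in the centre of its upper face, the nut's stop; z axis up along the sloping leg, 40 degrees above level. 120 mm from bend_low. When home the nut's centre is 14 mm from this point along z. Let go on this leg, the nut slides down.
- pump: the blue and grey coolant pump, bolted down; origin on the bench under the middle of its blue casing (144 mm high), z up. The pipe's level run lies above its -y axis, from y = -139 (bend_low) to -289 mm (bend_high), centre line 247 mm up. The motor lies towards +x. Nothing of the pump stands more than 30 mm above the sloping leg's centre line, measured square to it.
- coupling: bystander: a grey round pipe coupling standing upright, 44 mm diameter, 45 mm high; origin under its middle
- sealant: bystander: a white plastic bottle, 60 mm diameter, 150 mm high; origin under its middle
- spanner: bystander: a steel spanner, 240 mm long, lying flat; origin under its middle
- wirebrush: bystander: a brush 200 mm long, lying flat towards the far side of the bench; origin under its middle

How it is judged:
On the way, in this order (a step that is already met when the one before it is completed fails the run):
1. the nut is on the open-ended leg of the pipe (z of nut in the frame of pipe_end between -0.09 and -0.014 m and x of nut in the frame of pipe_end between -0.012 and 0.012 m and y of nut in the frame of pipe_end between -0.012 and 0.012 m), for 0.1 s.
2. the nut is on the level run between the two bends (y of nut in the frame of pump between -0.255 and -0.15 m and x of nut in the frame of pump between -0.02 and 0.012 m and z of nut in the frame of pump between 0.234 and 0.26 m), for 0.1 s.
At the end, for the whole second after the job is handed in: the nut is on the pipe at the pump, its face within 4 mm of the threaded end's face and square to it within 7 degrees, at rest and let go (z of nut in the frame of fitting between 0.009 and 0.018 m and x of nut in the frame of fitting between -0.012 and 0.012 m and y of nut in the frame of fitting between -0.012 and 0.012 m and angle between the x axis of nut and the z axis of fitting, either way round below 0.12 rad and linear speed of nut below 0.02 m/s); the robot touches nothing.
It fails at once if the nut runs away down the sloping leg (faster than 0.3 m/s within 80 mm of the threaded end) (distance between nut and fitting below 0.08 m and linear speed of nut above 0.3 m/s).
It fails at once if the coupling is pushed more than 40 mm or knocked over (distance of coupling from where it was at the start of the episode above 0.04 m or angle between coupling's own z axis and vertical above 0.6 rad).
It fails at once if the bottle is pushed more than 40 mm or knocked over (distance of sealant from where it was at the start of the episode above 0.04 m or angle between sealant's own z axis and vertical above 0.6 rad).
It fails at once if the spanner is pushed more than 40 mm (distance of spanner from where it was at the start of the episode above 0.04 m).
It fails at once if the brush is pushed more than 40 mm (distance of wirebrush from where it was at the start of the episode above 0.04 m).
It also fails if it takes over 54 s, if anything falls off the work surface, if the arm or the gripper's body presses on something with over 40 N, if the wrist force passes 120 N, or if a joint passes its speed limit or range.

## Working session

There is one attempt and no reset: what is moved stays moved. The work goes in short steps, Python scripts to look and compute and a tool call to move; the robot and the scene stay as the last step left them, time stands still between calls to the robot, and variables do not carry over. Pictures are saved under pics/ and viewed, and the job is handed in when it is done.

Besides the shell and the picture viewer there is one more tool, called after ">>>" by a JSON object that holds its "method" and its "body". play_rows: Moves the arm, as the interface text tells. Its arguments: {"type":"object","properties":{"plan":{"type":"array","items":{"type":"number"}},"hand":{"type":"number"}},"required":["plan"]}

```bash
ls; mkdir -p pics; python3 - <<'E'
from workcell import bot
import cv2,numpy as np
o=bot.get_obs();print(o)
print(bot.nose_length)
for n in ("scene","top"):
    c=bot.camera(n);cv2.imwrite(f"pics/{n}0.png",c["frame"]);np.savez(f"pics/{n}0.npz",**c)
    print(n,c["K"],c["cam_to_world"].round(4))
    for q in ["nut","pipe_end","fitting","pump","coupling","sealant","spanner","wirebrush"]:
        r=bot.outline_of(q,n)
        for d in r[:2]:
            m=d["mask"]; z=c["range_z"]; v=m&(z>0)
            ys,xs=np.nonzero(v); zz=z[v]; K=c["K"]
            P=np.stack([(xs-K[0,2])/K[0,0]*zz,(ys-K[1,2])/K[1,1]*zz,zz,np.ones_like(zz)]); W=(c["cam_to_world"]@P)[:3]
            print(q,round(d["p"],2),d["point"],m.sum(),np.median(W,1).round(3),W.min(1).round(3),W.max(1).round(3))
E
```

```text
pics
{'clock': 0.0, 'joint_pos': array([1.16699331e+00, 2.41445247e-01, 3.72414528e-03, 1.33518884e+00,
       7.68533959e-07, 1.57081389e+00]), 'joint_vel': array([ 1.87543489e-04,  8.78914560e-04,  1.81402003e-03,  1.25265743e-03,
       -8.93669145e-05, -1.26371986e-03]), 'tau': array([-6.60666083e-04, -3.72320223e+01,  2.52405685e+01,  1.68818113e-02,
       -3.65036078e-05, -1.21095735e-05]), 'eef_pos': array([0.19622122, 0.45923039, 0.24139678]), 'tool_rot': array([ 2.00541068e-01,  9.79684726e-01, -1.03526634e-03, -2.12291893e-04]), 'ft_force': array([-0.43453055,  0.1824337 , -0.06341805]), 'ft_torque': array([-0.02838384,  0.01305362, -0.03580019]), 'grip_width': 0.08527339298435334}
0.011
scene [[395.22766163   0.         315.74299276]
 [  0.         395.22766163 197.93478042]
 [  0.           0.           1.        ]] [[-0.6159  0.6549 -0.438   1.0838]
 [ 0.7877  0.5204 -0.3295  0.4026]
 [ 0.0122 -0.548  -0.8364  1.1404]
 [ 0.      0.      0.      1.    ]]
nut 0.58 [174.0, 244.1] 153 [ 0.59  -0.28   0.051] [ 0.57  -0.319  0.012] [ 0.603 -0.258  0.065]
pipe_end 0.41 [143.2,
[... 1288 characters left out ...]
-0.002] [ 0.604 -0.259  0.064]
fitting 0.74 [188.3, 240.1] 695 [0.596 0.228 0.165] [0.57  0.182 0.103] [0.632 0.289 0.189]
pump 0.67 [161.5, 240.9] 8462 [0.655 0.234 0.124] [ 0.52  -0.111 -0.002] [0.825 0.369 0.266]
coupling 0.61 [245.3, 474.6] 285 [ 0.449 -0.348  0.041] [ 0.428 -0.372 -0.003] [ 0.47  -0.327  0.05 ]
sealant 0.78 [255.1, 180.2] 751 [0.443 0.384 0.1  ] [ 0.406  0.366 -0.003] [0.472 0.467 0.155]
spanner 0.8 [265.1, 308.5] 646 [0.4   0.074 0.007] [ 0.297  0.008 -0.004] [0.509 0.139 0.015]
wirebrush 0.85 [170.9, 345.5] 628 [ 0.656 -0.021  0.019] [ 0.6   -0.104  0.002] [0.77  0.026 0.027]
wirebrush 0.57 [188.9, 241.3] 715 [0.596 0.228 0.164] [0.57  0.182 0.1  ] [0.64  0.286 0.189]
```

View pics/scene0.png

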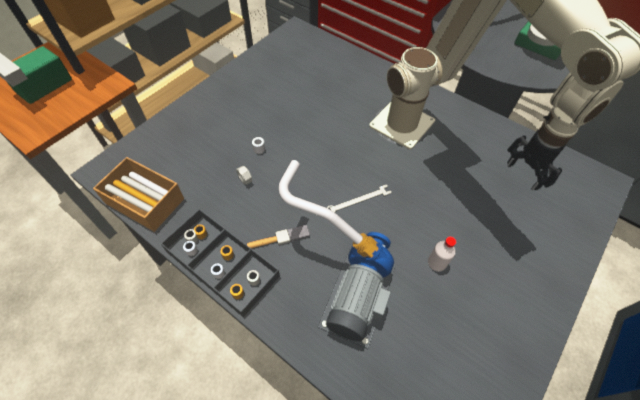

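View pics/top0.png

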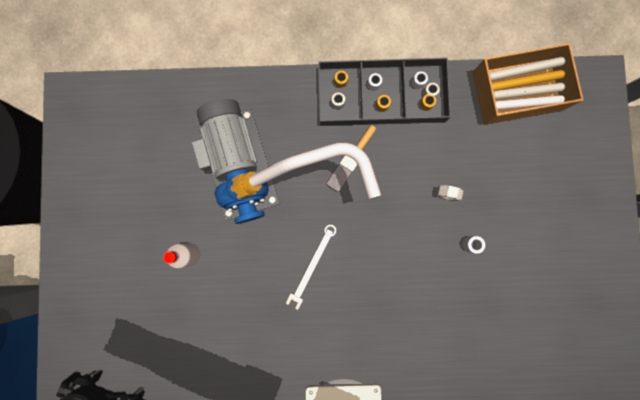

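The views agree. The nut is near top pixel (450,192) and scene pixel (244,174). The pipe's open end is at top pixel (375,197), with the high bend at about (355,145) and the fitting at about (240,185). Next I fit the pump/pipe pose and the nut pose to the depth data.

```bash
cat > h.py <<'E'
import numpy as np,cv2
from scipy.optimize import least_squares
def cloud(c,mask=None):
    z=c["range_z"]; v=z>0
    if mask is not None: v=v&mask
    ys,xs=np.nonzero(v); zz=z[v]; K=c["K"]
    P=np.stack([(xs-K[0,2])/K[0,0]*zz,(ys-K[1,2])/K[1,1]*zz,zz,np.ones_like(zz)])
    return (c["cam_to_world"]@P)[:3].T
def centerline():
    # pump frame polyline incl arcs
    pe=np.array([-.12,-.289,.247]);bh=np.array([0,-.289,.247]);bl=np.array([0,-.139,.247])
    f=bl+.12*np.array([0,np.cos(np.radians(40)),-np.sin(np.radians(40))])
    pts=[];R=.05
    def seg(a,b,n=60): return [a+(b-a)*t for t in np.linspace(0,1,n)]
    def arc(p,d1,d2):
        th=np.arccos(d1@d2);t=R*np.tan(th/2);a=p-d1*t
        n=(d2-d1*(d1@d2));n/=np.linalg.norm(n)
        return a,p+d2*t,[a+R*np.sin(s)*d1+R*(1-np.cos(s))*n for s in np.linspace(0,th,40)]
    d1=np.array([1.,0,0]);d2=np.array([0,1.,0]);d3=(f-bl)/.12
    a1,b1,A1=arc(bh,d1,d2);a2,b2,A2=arc(bl,d2,d3)
    return np.array(seg(pe,a1)+A1+seg(b1,a2)+A2+seg(b2,f))
def T2(p):
    c,s=np.cos(p[2]),np.sin(p[2]);return np.array([[c,-s,0],[s,c,0],[0,0,1]]),np.array([p[0],p[1],0])
E
python3 - <<'E'
from h import *
from scipy.spatial import cKDTree
CL=centerline();tree=cKDTree(CL)
D={n:dict(np.load(f"pics/{n}0.npz")) for n in("scene","top")}
W={n:cloud(D[n]) for n in D}
def fit(pts,p0,zfree=True):
    p=np.array(p0)
    for it,g in enumerate([.05,.03,.02,.012,.008,.008]):
        R,t=T2(p);L=(pts-t-[0,0,p[3]])@R
        d,i=tree.query(L);k=(abs(d-.0135)<g)&(L[:,2]>.18)&(i<len(CL)-15)
        S=pts[k]
        def f(p):
            R,t=T2(p);return tree.query((S-t-[0,0,p[3]])@R)[0]-.0135
        r=least_squares(f,p,loss="soft_l1",f_scale=.003);p=r.x
    print(len(S),p.round(4),"rms",np.sqrt(np.mean(f(p)**2)).round(4));return p
for nm,pts in [("scene",W["scene"]),("top",W["top"]),("both",np.vstack([W["scene"],W["top"]]))]:
    p=fit(pts,[.63,.28,.36,0.])
    R,t=T2(p);P=np.array([[-.12,-.289,.247],[0,-.289,.247],[0,-.139,.247],[0,-.139+.12*np.cos(.698),.247-.12*np.sin(.698)]])
    print((P@R.T+t+[0,0,p[3]]).round(4).tolist())
# nut
for n in D:
    w=W[n];k=(abs(w[:,0]-.585)<.06)&(abs(w[:,1]+.285)<.06)&(w[:,2]>.012)
    q=w[k];top=q[q[:,2]>.055]
    print(n,len(q),"zmax",np.percentile(q[:,2],[50,90,98]).round(4),"top n",len(top),top.mean(0).round(4),cv2.minAreaRect(top[:,:2].astype(np.float32)*1000))
    print(cv2.minAreaRect(q[:,:2].astype(np.float32)*1000))
    # bystanders
c=D["top"]["frame"][160:225,415:490];cv2.imwrite("pics/nutT.png",cv2.resize(c,None,fx=7,fy=7,interpolation=cv2.INTER_CUBIC))
c=D["scene"]["frame"][150:200,215:275];cv2.imwrite("pics/nutS.png",cv2.resize(c,None,fx=8,fy=8,interpolation=cv2.INTER_CUBIC))
E
```

```text
1019 [0.6079 0.2493 0.2575 0.0224] rms 0.0037
[[0.5654, -0.0607, 0.2694], [0.6814, -0.0301, 0.2694], [0.6433, 0.1149, 0.2694], [0.6198, 0.2038, 0.1923]]
1966 [5.986e-01 2.408e-01 2.675e-01 4.000e-04] rms 0.0012
[[0.5593, -0.0696, 0.2474], [0.675, -0.0379, 0.2474], [0.6354, 0.1067, 0.2474], [0.6111, 0.1954, 0.1703]]
3139 [5.981e-01 2.406e-01 2.678e-01 4.000e-04] rms 0.0013
[[0.5589, -0.0698, 0.2474], [0.6746, -0.0381, 0.2474], [0.6349, 0.1066, 0.2474], [0.6106, 0.1952, 0.1702]]
scene 184 zmax [0.0506 0.0606 0.0631] top n 68 [ 0.5834 -0.2886  0.0595] ((582.562744140625, -289.94012451171875), (36.780391693115234, 27.77381706237793), 76.76283264160156)
((583.3817138671875, -287.94610595703125), (63.86697769165039, 28.63907241821289), 75.12763977050781)
top 320 zmax [0.0535 0.0618 0.0636] top n 147 [ 0.5833 -0.2898  0.0595] ((583.071044921875, -290.806396484375), (36.64563751220703, 28.671855926513672), 77.36041259765625)
((583.7635498046875, -290.61578369140625), (60.983001708984375, 29.10405731201172), 75.00775909423828)
```

```bash
python3 -c "
import cv2,numpy as np
a=cv2.imread('pics/nutT.png');b=cv2.imread('pics/nutS.png');a=cv2.resize(a,(400,346));b=cv2.resize(b,(400,346));cv2.imwrite('pics/nut0.png',np.hstack([a,b]))"
```

```text
(no output)
```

View pics/nut0.png

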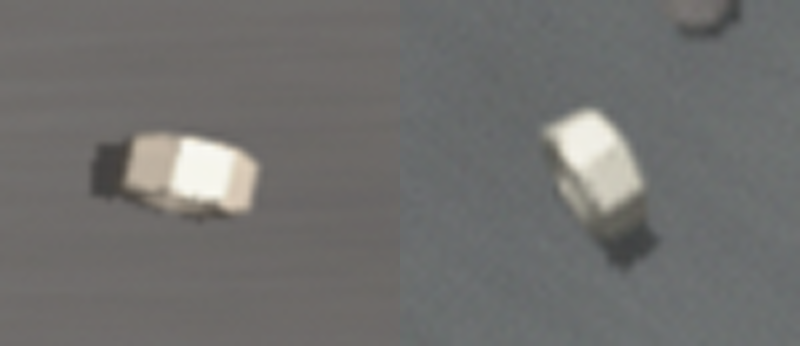

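```bash
python3 - <<'E'
from h import *
from scipy.spatial import cKDTree
CL=centerline();tree=cKDTree(CL)
for n in("scene","top"):
  pts=cloud(dict(np.load(f"pics/{n}0.npz")))
  p=np.array([.598,.2406,.268])
  for it in range(6):
    R,t=T2(p);L=(pts-t)@R
    d,i=tree.query(L);k=(abs(d-.0135)<.008)&(L[:,2]>.18)&(i<len(CL)-15)
    S=pts[k]
    def f(p):
        R,t=T2(p);return tree.query((S-t)@R)[0]-.0135
    p=least_squares(f,p,loss="soft_l1",f_scale=.003).x
  R,t=T2(p);e=np.array([-.12,-.289,.247])@R.T+t
  # end: extent of pts along leg
  L=(pts-t)@R;m=(abs(L[:,1]+.289)<.013)&(abs(L[:,2]-.247)<.02)
  print(n,len(S),p.round(4),e.round(4),"min leg x",np.sort(L[m,0])[:8].round(4),"z res leg",np.mean(f(p)).round(4))
E
```

```text
scene 1174 [0.5971 0.2407 0.27  ] [ 0.5585 -0.0698  0.247 ] min leg x [-0.1213 -0.1199 -0.1199 -0.1198 -0.1197 -0.1185 -0.1183 -0.118 ] z res leg 0.0002
top 1969 [0.5983 0.241  0.2693] [ 0.5595 -0.0695  0.247 ] min leg x [-0.1206 -0.1205 -0.1205 -0.1205 -0.1204 -0.1204 -0.1202 -0.12  ] z res leg 0.0002
```

>>> {"method": "play_rows", "body": {"plan": [-10,-15,0,0,0,-0.08,-25,-35,0,0,0,-0.08], "hand": 100}}

```text
clock: 1.15
eef_pos: [0.2123, 0.4014, 0.2421]
tool_rot: [0.119, 0.993, 0.0, 0.0]
ft_force: [1.1, -0.6, 0.0]
grip_width: 0.0853
```

```bash
python3 -c "
from workcell import bot
o=bot.get_obs();print(o['joint_pos'],o['eef_pos'],o['tool_rot'])"
```

```text
[ 1.08428675e+00  1.49543042e-01 -1.09475713e-01  1.31124823e+00
 -3.62282152e-05  1.32310118e+00] [0.21231898 0.40140249 0.24207747] [1.19123664e-01 9.92879390e-01 2.40532765e-04 1.11900050e-04]
```

```bash
cat >> h.py <<'E'
from scipy.spatial.transform import Rotation as Ro, Slerp
def down(yaw): # tool z down, tool x at yaw (deg)
    a=np.radians(yaw);x=np.array([np.cos(a),np.sin(a),0]);z=np.array([0,0,-1.]);return Ro.from_matrix(np.stack([x,np.cross(z,x),z],1))
def delta(p0,R0,p1,R1):
    return np.r_[R0.inv().apply(np.array(p1)-p0)*1000,(R0.inv()*R1).as_rotvec()]
def cur():
    from workcell import bot
    o=bot.get_obs();return o,o['eef_pos'],Ro.from_quat(o['tool_rot'])
E
python3 - <<'E'
from h import *
o,p,R=cur()
Rn=down(166)
for q in [[.38,-.2,.242],[.5835,-.290,.14],[.5835,-.29,.02]]:
    print(delta(p,R,q,Rn).round(2)); p,R=np.array(q),Rn
E
```

```text
[-3.0518e+02 -5.4467e+02 -1.5000e-01  0.0000e+00  0.0000e+00  1.0000e-02]
[-219.23  -38.1   102.      0.      0.      0.  ]
[  0.   0. 120.   0.   0.   0.]
```

>>> {"method": "play_rows", "body": {"plan": [-25.4,-45.4,0,0,0,0,-25.4,-45.4,0,0,0,0,-25.4,-45.4,0,0,0,0,-25.4,-45.4,0,0,0,0,-25.4,-45.4,0,0,0,0,-25.4,-45.4,0,0,0,0,-25.4,-45.4,0,0,0,0,-25.4,-45.4,0,0,0,0,-25.4,-45.4,0,0,0,0,-25.4,-45.4,0,0,0,0,-25.4,-45.4,0,0,0,0,-25.4,-45.4,0,0,0,0,-44,-7.6,20,0,0,0,-44,-7.6,20,0,0,0,-44,-7.6,20,0,0,0,-44,-7.6,20,0,0,0,-43,-7.6,20,0,0,0,0,0,0,0,0,0]}}

```text
clock: 3.4
eef_pos: [0.5804, -0.2911, 0.1372]
tool_rot: [0.121, 0.993, 0.001, -0.003]
ft_force: [-1.4, 0.7, 0.2]
grip_width: 0.085
```

```bash
python3 - <<'E'
from h import *
o,p,R=cur()
print(p,o['joint_pos'].round(3),o['clock'],delta(p,R,[.5835,-.29,.02],down(166)).round(3))
from workcell import bot
ims=[]
for n in("top",):
    c=bot.camera(n);np.savez("pics/top1.npz",**c);ims.append(c["frame"])
f=ims[0][130:260,380:540];cv2.imwrite("pics/t1.png",cv2.resize(f,None,fx=4.5,fy=4.5,interpolation=cv2.INTER_CUBIC))
E
```

```text
[ 0.58041595 -0.29114091  0.13718121] [-0.465  0.599  0.275  1.253 -0.    -0.221] 3.4 [-3.43200e+00  1.69200e+00  1.17165e+02  1.00000e-03 -6.00000e-03
  1.00000e-03]
```

View pics/t1.png

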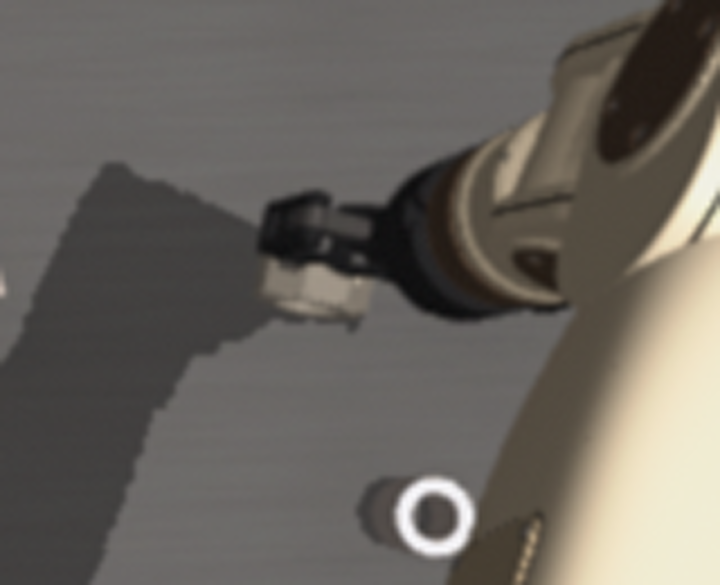

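>>> {"method": "play_rows", "body": {"plan": [-1,0.4,30,0,0,0,-1,0.4,30,0,0,0,-1,0.4,25,0,0,0,-0.4,0.4,18,0,0,0,0,0,10,0,0,0,0,0,4,0,0,0,0,0,0,0,0,0]}}

```text
clock: 4.32
eef_pos: [0.584, -0.2905, 0.0259]
tool_rot: [0.122, 0.993, -0.0, 0.0]
ft_force: [0.4, 0.1, -0.3]
grip_width: 0.0856
```

```bash
python3 - <<'E'
from h import *
o,p,R=cur()
print(p,o['joint_pos'].round(3),o['joint_vel'].round(3),o['clock'],delta(p,R,[.5835,-.29,.02],down(166)).round(3))
E
```

```text
[ 0.58395831 -0.29052093  0.0259229 ] [-0.462  0.694  0.137  1.013  0.    -0.218] [ 0.    -0.005  0.01   0.003 -0.001 -0.   ] 4.325 [ 5.760e-01  3.960e-01  5.922e+00 -0.000e+00  1.000e-03  1.000e-03]
```

>>> {"method": "play_rows", "body": {"plan": [0.5,0.4,4,0,0,0,0,0,1.5,0,0,0,0,0,0,0,0,0]}}

```text
clock: 4.7
eef_pos: [0.5832, -0.2898, 0.0198]
tool_rot: [0.122, 0.993, 0.0, -0.0]
ft_force: [0.8, -0.9, 0.0]
grip_width: 0.0851
```

>>> {"method": "play_rows", "body": {"plan": [0,0,0,0,0,0,0,0,0,0,0,0,0,0,0,0,0,0,0,0,0,0,0,0,0,0,0,0,0,0,0,0,0,0,0,0], "hand": 0}}

```text
clock: 5.45
eef_pos: [0.5837, -0.2904, 0.0204]
tool_rot: [0.122, 0.993, -0.001, 0.001]
ft_force: [-0.6, -2.5, 4.3]
grip_width: 0.0589
```

```bash
python3 - <<'E'
from h import *
o,p,R=cur()
print(p,R.as_euler('ZYX',degrees=True),o['ft_force'],o['ft_torque'],o['grip_width'],o['clock'])
E
```

```text
[ 0.5836591  -0.2904444   0.02043115] [ 1.66015237e+02  7.75332310e-02 -1.79948344e+02] [-0.63709516 -2.50625226  4.27534031] [-0.52774294  0.08905443  0.00220454] 0.05894099907368176 5.45
```

```bash
cat >> h.py <<'E'
PUMP=np.array([.5978,.241,.2695])
OFF=np.array([0,0,-.0096]) # nut centre in tool frame
def w(pt): R,t=T2(PUMP);return np.array(pt)@R.T+t
YAW=np.degrees(PUMP[2])
def tcp(nutc,R): return np.array(nutc)-R.apply(OFF)
E
python3 - <<'E'
from h import *
o,p,R=cur()
q=p+[0,0,.1];print(delta(p,R,q,R).round(2))
R2=down(YAW+180);n=w([-.17,-.289,.2475]);q2=tcp(n,R2);print(n,q2)
N=10;dp=delta(q,R,q2,R2);print(dp.round(3))
# split into N rows w/ slerp
pp,RR=q,R
S=Slerp([0,1],Ro.concatenate([R,R2]))
for i in range(1,N+1):
    a=q+(q2-q)*i/N;b=S(i/N);print(delta(pp,RR,a,b).round(3).tolist());pp,RR=a,b
E
```

```text
[-1.4e-01 -9.0e-02 -1.0e+02  0.0e+00  0.0e+00  0.0e+00]
[ 0.51088241 -0.08283071  0.2475    ] [ 0.51088241 -0.08283071  0.2379    ]
[ 1.20633e+02  1.83766e+02 -1.17798e+02 -1.00000e-03  1.00000e-03
 -5.14000e-01]
[12.063, 18.377, -11.78, -0.0, 0.0, -0.051]
[11.105, 18.973, -11.776, -0.0, 0.0, -0.051]
[10.118, 19.52, -11.773, -0.0, 0.0, -0.051]
[9.104, 20.015, -11.769, -0.0, 0.0, -0.051]
[8.066, 20.457, -11.766, -0.0, 0.0, -0.051]
[7.006, 20.846, -11.762, -0.0, 0.0, -0.051]
[5.928, 21.18, -11.759, -0.0, 0.0, -0.051]
[4.834, 21.457, -11.756, -0.0, 0.0, -0.051]
[3.727, 21.679, -11.753, -0.0, 0.0, -0.051]
[2.611, 21.843, -11.75, -0.0, 0.0, -0.051]
```

>>> {"method": "play_rows", "body": {"plan": [0,0,-10,0,0,0,0,0,-25,0,0,0,0,0,-30,0,0,0,0,0,-35,0,0,0,12.1,18.4,-11.8,0,0,-0.051,11.1,19,-11.8,0,0,-0.051,10.1,19.5,-11.8,0,0,-0.051,9.1,20,-11.8,0,0,-0.051,8.1,20.5,-11.8,0,0,-0.051,7,20.8,-11.8,0,0,-0.051,5.9,21.2,-11.8,0,0,-0.051,4.8,21.5,-11.8,0,0,-0.051,3.7,21.7,-11.7,0,0,-0.051,2.6,21.8,-11.7,0,0,-0.055,0,0,0,0,0,0,0,0,0,0,0,0,0,0,0,0,0,0]}}

```text
clock: 7.58
eef_pos: [0.5108, -0.0825, 0.2371]
tool_rot: [-0.134, 0.991, 0.0, -0.0]
ft_force: [0.1, 0.3, -3.8]
grip_width: 0.0591
```

```bash
python3 - <<'E'
from h import *
from workcell import bot
o,p,R=cur()
R2=down(YAW+180);n=w([-.17,-.289,.2475]);q2=tcp(n,R2)
print(p,o['joint_pos'].round(3),o['joint_vel'].round(3),o['clock'],o['grip_width'],delta(p,R,q2,R2).round(3))
fs=[]
for nm in("top","scene"):
    c=bot.camera(nm);np.savez(f"pics/{nm}2.npz",**c)
    T=np.linalg.inv(c["cam_to_world"]);u=c["K"]@(T@np.r_[w([-.14,-.289,.247]),1])[:3];u=(u[:2]/u[2]).astype(int);print(nm,u)
    f=c["frame"][max(0,u[1]-45):u[1]+45,u[0]-65:u[0]+65];fs.append(cv2.resize(f,(520,360),interpolation=cv2.INTER_CUBIC))
    # nut pose by projecting? draw axis
cv2.imwrite("pics/pre.png",cv2.resize(np.hstack(fs),(800,277)))
cv2.imwrite("pics/pre_top.png",fs[0]);cv2.imwrite("pics/pre_sc.png",fs[1])
E
```

```text
[ 0.51077747 -0.08248605  0.23710213] [-0.16   0.278  0.041  1.335 -0.    -0.43 ] [-0.005  0.004 -0.     0.001 -0.    -0.001] 7.575 0.059108189578025 [-0.009 -0.36  -0.798  0.    -0.001  0.   ]
top [377 206]
scene [297 158]
```

View pics/pre_top.png

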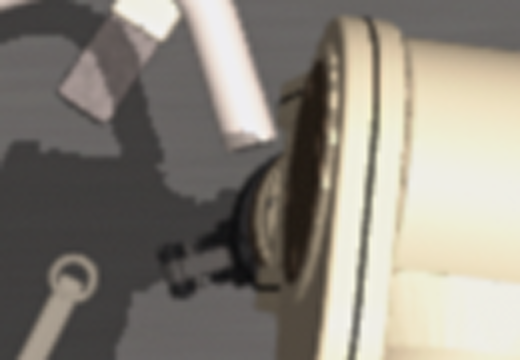

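View pics/pre_sc.png

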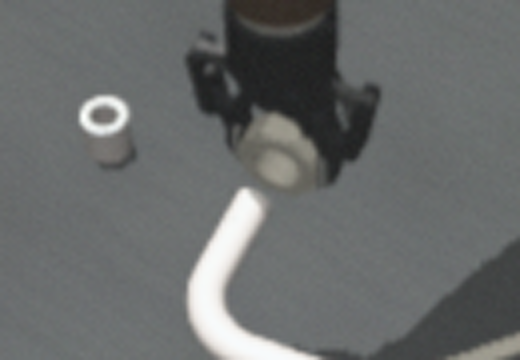

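```bash
python3 - <<'E'
from h import *
o,p,R=cur()
c=dict(np.load("pics/scene2.npz"));W=cloud(c)
L=R.inv().apply(W-p)*1000 # tool frame; nut +pipe side face at tool x = -14
k=(abs(L[:,0])<25)&(abs(L[:,1])<29)&(L[:,2]>-42)&(L[:,2]<25)
q=L[k];print(len(q))
print(np.percentile(q,[1,5,50,95,99],axis=0).round(1))
face=q[(q[:,0]<-10)]
print(len(face),face.min(0).round(1),face.max(0).round(1),np.median(face,0).round(1))
# bore projection overlay: fit ring - photometric: project expected octagon and bore circles
img=c["frame"].copy();T=np.linalg.inv(c["cam_to_world"])
def pr(P):
    X=(T[:3,:3]@P.T).T+T[:3,3];u=(c["K"]@X.T).T;return u[:,:2]/u[:,2:]
big=cv2.resize(img[100:200,230:350],None,fx=6,fy=6,interpolation=cv2.INTER_CUBIC)
t=np.linspace(0,2*np.pi,60)
def dr(P,col):
    u=((pr(P)-[230,100]+.5)*6).astype(int);cv2.polylines(big,[u.reshape(-1,1,2)],False,col,1)
for xx in(-.014,):
    dr(p+R.apply(np.stack([0*t+xx,.0185*np.cos(t),.0185*np.sin(t)-.0096],1)),(0,0,255))
    a=np.radians(22.5+45*np.arange(9));r=.03/np.cos(np.pi/8)
    dr(p+R.apply(np.stack([0*a+xx,r*np.cos(a),r*np.sin(a)-.0096],1)),(0,255,0))
dr(w(np.stack([0*t-.12,-.289+.0135*np.cos(t),.247+.0135*np.sin(t)],1)),(255,0,0))
cv2.imwrite("pics/ov2.png",big)
E
```

```text
293
[[-16.  -28.6 -41.5]
 [-14.9 -25.9 -40.4]
 [ -9.2  -2.5 -23.4]
 [  8.3  25.1  11.4]
 [ 11.   27.9  17. ]]
139 [-17.1 -27.4 -41.5] [-10.   28.7  19.1] [-12.7   2.8 -18.9]
```

View pics/ov2.png

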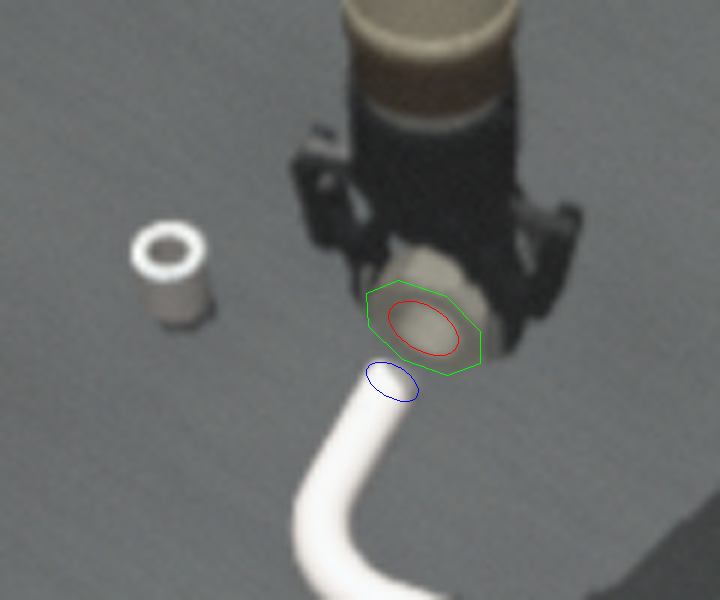

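>>> {"method": "play_rows", "body": {"plan": [-10,-0.3,-0.5,0,0,0,-10,0,0,0,0,0,-10,0,0,0,0,0,-5,0,0,0,0,0,-5,0,0,0,0,0,-5,0,0,0,0,0,-5,0,0,0,0,0,-5,0,0,0,0,0]}}

```text
clock: 8.68
eef_pos: [0.5642, -0.0677, 0.2382]
tool_rot: [-0.135, 0.991, 0.0, 0.0]
ft_force: [0.0, 0.7, -4.5]
grip_width: 0.0588
```

```bash
cat > st.py <<'E'
from h import *
from workcell import bot
import sys
o,p,R=cur()
print("t",o['clock'],"F tool",R.inv().apply(o['ft_force']).round(1),"T tool",R.inv().apply(o['ft_torque']).round(2),"w",round(o['grip_width'],4),"j",o['joint_pos'].round(2))
Rp,t=T2(PUMP);n=p+R.apply(OFF);print("tcp",p.round(4),"nut in pump",((n-t)@Rp).round(4))
E
python3 st.py
```

```text
t 8.675 F tool [-0.2  0.7  4.5] T tool [0.   0.03 0.  ] w 0.0588 j [-0.12  0.38  0.19  1.38  0.   -0.39]
tcp [ 0.5642 -0.0677  0.2382] nut in pump [-0.1145 -0.2886  0.2478]
```

>>> {"method": "play_rows", "body": {"plan": [-7,0,0,0,0,0,-7,0,0,0,0,0,-7,0,0,0,0,0,-7,0,0,0,0,0,-7,0,0,0,0,0,-7,0,0,0,0,0,-7,0,0,0,0,0,-7,0.3,0,0,0,0,-7,0.3,0,0,0,0,-4.8,0.24,0,0,0,-0.0982,-4.8,0.24,0,0,0,-0.0982,-4.8,0.24,0,0,0,-0.0982,-4.8,0.24,0,0,0,-0.0982,-4.8,0.24,0,0,0,-0.0982]}}

```text
clock: 10.42
eef_pos: [0.6456, -0.0384, 0.238]
tool_rot: [-0.373, 0.928, 0.0, -0.0]
ft_force: [-0.4, -0.7, -4.4]
grip_width: 0.0593
```

```bash
python3 st.py
```

```text
t 10.425 F tool [ 0.8 -0.2  4.4] T tool [-0.02  0.01  0.01] w 0.0593 j [-0.06  0.55  0.45  1.47 -0.   -0.82]
tcp [ 0.6456 -0.0384  0.238 ] nut in pump [-0.0283 -0.2821  0.2476]
```

>>> {"method": "play_rows", "body": {"plan": [-4.8,0.24,0,0,0,-0.0982,-4.8,0.24,0,0,0,-0.0982,-4.8,0.24,0,0,0,-0.0982,-4.8,0.24,0,0,0,-0.0982,-4.8,0.24,0,0,0,-0.0982,-4.8,0.24,0,0,0,-0.0982,-4.8,0.24,0,0,0,-0.0982,-4.8,0.24,0,0,0,-0.0982,-4.8,0.24,0,0,0,-0.0982,-4.8,0.24,0,0,0,-0.0982,-4.8,0.24,0,0,0,-0.0982,-5,-0.2,0,0,0,0,-6,-0.3,0,0,0,0,-7,0,0,0,0,0]}}

```text
clock: 12.18
eef_pos: [0.6542, 0.0278, 0.2381]
tool_rot: [0.796, -0.606, -0.0, -0.0]
ft_force: [-0.4, 0.0, -5.0]
grip_width: 0.059
```

```bash
cat >> st.py <<'E'
print("yaw rel pump",np.degrees(np.arctan2(*R.as_matrix()[[1,0],0]))-YAW, "tilt z", R.as_matrix()[:,2].round(3))
E
python3 st.py
```

```text
t 12.175 F tool [-0.1  0.4  5. ] T tool [-0.02 -0.05 -0.  ] w 0.059 j [ 0.04  0.57  0.48  1.49  0.   -1.8 ]
tcp [0.6542 0.0278 0.2381] nut in pump [-0.0024 -0.2205  0.2477]
yaw rel pump -89.98763651866594 tilt z [ 0.  0. -1.]
```

>>> {"method": "play_rows", "body": {"plan": [-7.5,-0.5,0,0,0,0,-7.5,-0.5,0,0,0,0,-7.5,-0.5,0,0,0,0,-7.5,-0.5,0,0,0,0,-7.5,0,0,0,0,0,-7.5,0,0.3,0,0,0,-7.5,0,0.3,0,0,0,-7.5,0,0,0,0,0,-2.75,0,0.1,0,0.0698,0,-2.75,0,0.1,0,0.0698,0,-2.75,0,0.1,0,0.0698,0,-2.75,0,0.1,0,0.0698,0,-2.75,0,0.1,0,0.0698,0]}}

```text
clock: 13.8
eef_pos: [0.6364, 0.0995, 0.2353]
tool_rot: [0.784, -0.596, 0.139, 0.105]
ft_force: [-0.0, 0.4, -4.8]
grip_width: 0.0596
```

```bash
cat >> st.py <<'E'
M=Rp.T@R.as_matrix();print("tool x in pump",M[:,0].round(3),"pitch",np.degrees(np.arctan2(M[2,0],-M[1,0])).round(2))
f=np.array([0,-.139+.12*np.cos(np.radians(40)),.247-.12*np.sin(np.radians(40))]);s=np.radians(40)
v=(n-t)@Rp-f;print("fitting frame: lateral x",v[0].round(4),"perp up",(v@[0,np.sin(s),np.cos(s)]).round(4),"along",(v@[0,-np.cos(s),np.sin(s)]).round(4))
E
python3 st.py
```

```text
t 13.8 F tool [-2.  -0.1  4.4] T tool [-0.05 -0.65  0.05] w 0.0596 j [ 0.31  0.54  0.39  1.43 -0.35 -1.53]
tcp [0.6364 0.0995 0.2353] nut in pump [-0.0005 -0.1434  0.2443]
yaw rel pump -89.94668927111361 tilt z [ 0.092 -0.33  -0.939]
tool x in pump [ 0.001 -0.939  0.343] pitch 20.05
fitting frame: lateral x -0.0005 perp up -0.0049 along 0.1216
```

>>> {"method": "play_rows", "body": {"plan": [-2.4,0,0.1,0,0,0,-2.85,0,0.1,0,0.0698,0,-2.85,0,0.1,0,0.0698,0,-2.85,0,0.1,0,0.0698,0,-2.85,0,0.1,0,0.0698,0,-2.85,0,0.1,0,0.0698,0,0,0,0,0,0,0]}}

```text
clock: 14.68
eef_pos: [0.6322, 0.1137, 0.2255]
tool_rot: [0.749, -0.568, 0.271, 0.207]
ft_force: [0.0, -0.8, -4.7]
grip_width: 0.0592
```

```bash
python3 st.py
```

```text
t 14.675 F tool [-2.4  0.2  4.1] T tool [-0.   -1.2  -0.03] w 0.0592 j [ 0.47  0.62  0.37  1.48 -0.68 -1.32]
tcp [0.6322 0.1137 0.2255] nut in pump [-0.0008 -0.1257  0.2328]
yaw rel pump -89.77023541412326 tilt z [ 0.17  -0.618 -0.768]
tool x in pump [ 0.003 -0.768  0.641] pitch 39.84
fitting frame: lateral x -0.0008 perp up -0.0023 along 0.1007
```

>>> {"method": "play_rows", "body": {"plan": [-6,0,-1,0,0,0,-7,0,-0.8,0,0,0,-7,0,0,0,0,0,-7,0,0,0,0,0,-7,0,0,0,0,0,-7,0,0,0,0,0,-7,0,0,0,0,0,-7,0,0,0,0,0,-7,0,0,0,0,0,-6,0,0,0,0,0,-4,0,0,0,0,0,0,0,0,0,0,0]}}

```text
clock: 16.18
eef_pos: [0.6175, 0.1672, 0.1819]
tool_rot: [0.748, -0.569, 0.272, 0.207]
ft_force: [0.3, 0.7, -4.5]
grip_width: 0.0592
```

```bash
python3 st.py; python3 - <<'E'
from h import *
from workcell import bot
fs=[]
for nm in("top","scene"):
    c=bot.camera(nm);np.savez(f"pics/{nm}3.npz",**c)
    T=np.linalg.inv(c["cam_to_world"]);u=c["K"]@(T@np.r_[w([0,-.055,.18]),1])[:3];u=(u[:2]/u[2]).astype(int);print(nm,u)
    f=c["frame"][max(0,u[1]-50):u[1]+50,u[0]-50:u[0]+50];fs.append(cv2.resize(f,(400,400),interpolation=cv2.INTER_CUBIC))
cv2.imwrite("pics/home3.png",np.hstack(fs))
E
```

```text
t 16.175 F tool [-3.4 -0.5  3.1] T tool [-0.01 -1.17  0.06] w 0.0592 j [ 0.55  0.69  0.37  1.48 -0.67 -1.21]
tcp [0.6175 0.1672 0.1819] nut in pump [-0.0006 -0.0702  0.1893]
yaw rel pump -89.89810405674535 tilt z [ 0.172 -0.619 -0.766]
tool x in pump [ 0.001 -0.766  0.643] pitch 40.0
fitting frame: lateral x -0.0006 perp up 0.0 along 0.0302
top [255 179]
scene [355 236]
```

View pics/home3.png

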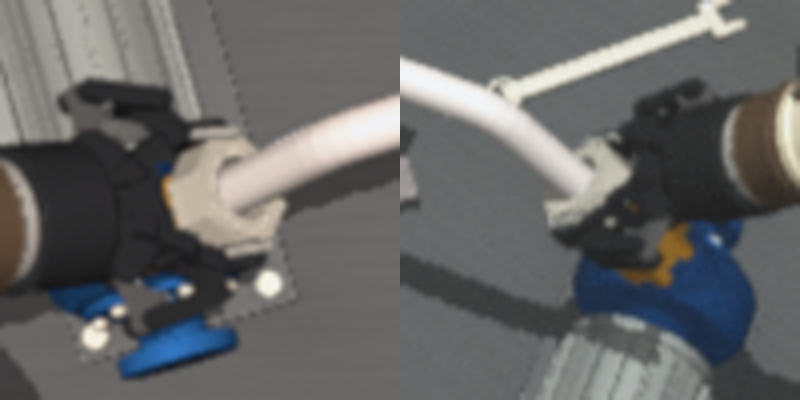

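>>> {"method": "play_rows", "body": {"plan": [-4,0,0,0,0,0,-4,0,0,0,0,0,-3,0,0,0,0,0,-1.5,0,0,0,0,0,0,0,0,0,0,0]}}

```text
clock: 16.9
eef_pos: [0.615, 0.1764, 0.174]
tool_rot: [0.748, -0.569, 0.272, 0.207]
ft_force: [0.8, 0.1, -4.3]
grip_width: 0.0592
```

```bash
python3 st.py
```

```text
t 16.9 F tool [-2.6 -0.8  3.4] T tool [ 0.06 -1.17  0.01] w 0.0592 j [ 0.56  0.7   0.37  1.48 -0.66 -1.19]
tcp [0.615  0.1764 0.174 ] nut in pump [-0.0006 -0.0607  0.1814]
yaw rel pump -89.91347924010228 tilt z [ 0.172 -0.619 -0.766]
tool x in pump [ 0.001 -0.766  0.643] pitch 40.0
fitting frame: lateral x -0.0006 perp up 0.0001 along 0.0179
```

>>> {"method": "play_rows", "body": {"plan": [-1,0,0,0,0,0,-1,0,0,0,0,0,0,0,0,0,0,0]}}

```text
clock: 17.27
eef_pos: [0.6146, 0.1777, 0.1729]
tool_rot: [0.748, -0.569, 0.272, 0.207]
ft_force: [0.2, 0.1, -4.5]
grip_width: 0.0596
```

>>> {"method": "play_rows", "body": {"plan": [-1,0,0,0,0,0,0,0,0,0,0,0]}}

```text
clock: 17.52
eef_pos: [0.6146, 0.178, 0.1727]
tool_rot: [0.748, -0.569, 0.273, 0.207]
ft_force: [0.0, -2.6, -2.4]
grip_width: 0.0593
```

```bash
python3 st.py
```

```text
t 17.525 F tool [0.4 0.7 3.5] T tool [-0.07 -0.64  0.05] w 0.0593 j [ 0.57  0.71  0.37  1.48 -0.66 -1.19]
tcp [0.6146 0.178  0.1727] nut in pump [-0.0006 -0.0591  0.1801]
yaw rel pump -89.96705147581508 tilt z [ 0.172 -0.62  -0.765]
tool x in pump [ 0.    -0.765  0.643] pitch 40.05
fitting frame: lateral x -0.0006 perp up 0.0001 along 0.0158
```

>>> {"method": "play_rows", "body": {"plan": [-0.5,0,1.5,0,0,0,0,0,1.5,0,0,0,0,0,1,0,0,0,0,0,0,0,0,0]}}

```text
clock: 18.02
eef_pos: [0.6158, 0.176, 0.17]
tool_rot: [0.748, -0.569, 0.273, 0.206]
ft_force: [0.9, -3.7, 4.1]
grip_width: 0.0592
```

```bash
python3 st.py
```

```text
t 18.025 F tool [ 5.6  0.1 -0.7] T tool [0.17 0.41 0.16] w 0.0592 j [ 0.56  0.71  0.37  1.47 -0.66 -1.19]
tcp [0.6158 0.176  0.17  ] nut in pump [ 0.     -0.0613  0.1773]
yaw rel pump -90.05493898846126 tilt z [ 0.174 -0.62  -0.765]
tool x in pump [-0.001 -0.765  0.644] pitch 40.06
fitting frame: lateral x 0.0 perp up -0.0034 along 0.0157
```

>>> {"method": "play_rows", "body": {"plan": [0,0,0.5,0,0,0,0,0,0,0,0,0]}}

```text
clock: 18.27
eef_pos: [0.6158, 0.1757, 0.1696]
tool_rot: [0.748, -0.569, 0.273, 0.207]
ft_force: [2.1, -3.0, 5.1]
grip_width: 0.0593
```

>>> {"method": "play_rows", "body": {"plan": [0,0,0,0,0,0,0,0,0,0,0,0,0,0,0,0,0,0,0,0,0,0,0,0,0,0,0,0,0,0], "hand": 100}}

```text
clock: 18.9
eef_pos: [0.615, 0.1762, 0.1683]
tool_rot: [0.748, -0.569, 0.272, 0.207]
ft_force: [0.4, 0.0, 0.1]
grip_width: 0.0856
```

```bash
python3 st.py; python3 - <<'E'
from h import *
from workcell import bot
fs=[]
for nm in("top","scene"):
    c=bot.camera(nm);np.savez(f"pics/{nm}4.npz",**c)
    u={"top":[255,179],"scene":[355,236]}[nm]
    f=c["frame"][max(0,u[1]-50):u[1]+50,u[0]-50:u[0]+50];fs.append(cv2.resize(f,(400,400),interpolation=cv2.INTER_CUBIC))
cv2.imwrite("pics/home4.png",np.hstack(fs))
E
```

```text
t 18.9 F tool [ 0.2 -0.4 -0. ] T tool [-0.02 -0.6   0.03] w 0.0856 j [ 0.56  0.71  0.37  1.47 -0.66 -1.2 ]
tcp [0.615  0.1762 0.1683] nut in pump [-0.0007 -0.0609  0.1757]
yaw rel pump -89.91688393342373 tilt z [ 0.172 -0.619 -0.766]
tool x in pump [ 0.001 -0.766  0.643] pitch 39.98
fitting frame: lateral x -0.0007 perp up -0.0044 along 0.0143
```

View pics/home4.png

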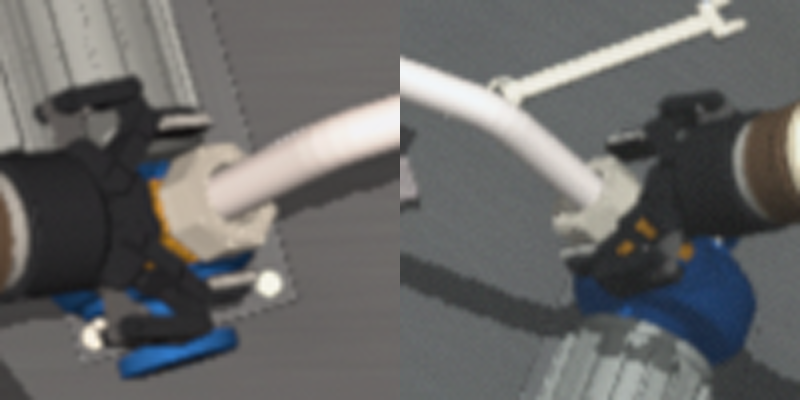

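The fingers are open, no contact force shows, and the nut sits down at the fitting. I withdraw square to the leg.

>>> {"method": "play_rows", "body": {"plan": [0,0,-5,0,0,0,0,0,-10,0,0,0,0,0,-15,0,0,0,0,0,-20,0,0,0,0,0,-25,0,0,0,0,0,-25,0,0,0,0,0,-25,0,0,0,0,0,-20,0,0,0,0,0,0,0,0,0,0,0,0,0,0,0]}}

```text
clock: 20.25
eef_pos: [0.5901, 0.2658, 0.2791]
tool_rot: [0.748, -0.569, 0.272, 0.207]
ft_force: [-0.4, 0.3, -0.3]
grip_width: 0.0854
```

```bash
python3 st.py; python3 - <<'E'
from h import *
from workcell import bot
fs=[];Rp,t=T2(PUMP);s=np.radians(40)
fo=np.array([0,-.139+.12*np.cos(s),.247-.12*np.sin(s)])
for nm in("top","scene"):
    c=bot.camera(nm)
    T=np.linalg.inv(c["cam_to_world"])
    u={"top":[255,179],"scene":[355,236]}[nm];u0=[u[0]-50,u[1]-50]
    big=cv2.resize(c["frame"][u0[1]:u0[1]+100,u0[0]:u0[0]+100],(400,400),interpolation=cv2.INTER_CUBIC)
    a=np.radians(22.5+45*np.arange(9));r=.03/np.cos(np.pi/8)
    ez=np.array([0,-np.cos(s),np.sin(s)]);ex=np.array([1,0,0]);ey=np.array([0,np.sin(s),np.cos(s)])
    for zz,col in((0,(0,255,0)),(.028,(0,0,255))):
        P=w(fo+ez*zz+np.outer(r*np.cos(a),ex)+np.outer(r*np.sin(a)-.004,ey))
        X=(T[:3,:3]@P.T).T+T[:3,3];v=(c["K"]@X.T).T;v=v[:,:2]/v[:,2:]
        cv2.polylines(big,[((v-u0+.5)*4).astype(int).reshape(-1,1,2)],True,col,1)
    fs.append(big)
    W=cloud(c);L=(W-t)@Rp-fo;L=np.stack([L@ex,L@ey,L@ez],1)*1000
    k=(np.hypot(L[:,0],L[:,1])>25.5)&(np.hypot(L[:,0],L[:,1])<38)&(L[:,2]>-12)&(L[:,2]<60)&(L[:,1]>-20)
    print(nm,k.sum(),np.percentile(L[k,2],[2,10,50,90,95,98,99.5]).round(1))
    f=k&(L[:,2]>22);print(" face",f.sum(),np.median(L[f],0).round(1))
    # top flat: points near y max
    f=(abs(L[:,0])<12)&(L[:,1]>20)&(L[:,1]<36)&(L[:,2]>-10)&(L[:,2]<45);print(" upper flat",f.sum(),np.median(L[f],0).round(1),"z range",np.percentile(L[f,2],[3,97]).round(1),"slope",np.degrees(np.arctan(np.polyfit(L[f,2],L[f,1],1)[0])).round(1))
cv2.imwrite("pics/home5.png",np.hstack(fs))
E
```

```text
t 20.25 F tool [-0.5  0.3  0. ] T tool [ 0.02 -0.63 -0.05] w 0.0854 j [ 0.69  0.77  0.76  1.89 -0.63 -1.04]
tcp [0.5901 0.2658 0.2791] nut in pump [-0.0008  0.0321  0.2865]
yaw rel pump -89.91539824767975 tilt z [ 0.172 -0.619 -0.766]
tool x in pump [ 0.001 -0.766  0.643] pitch 40.0
fitting frame: lateral x -0.0008 perp up 0.1402 along 0.0143
top 248 [ 2.9  5.9 20.3 28.5 29.1 29.8 30.4]
 face 106 [-12.    7.1  27.1]
 upper flat 126 [ 0.3 24.2 14.9] z range [-7.3 29. ] slope 0.6
scene 171 [ 1.4  5.5 17.9 27.9 29.7 30.5 31.3]
 face 61 [16.8  8.6 26.1]
 upper flat 89 [ 0.4 24.3 11.2] z range [-9.1 28.5] slope 2.3
```

View pics/home5.png

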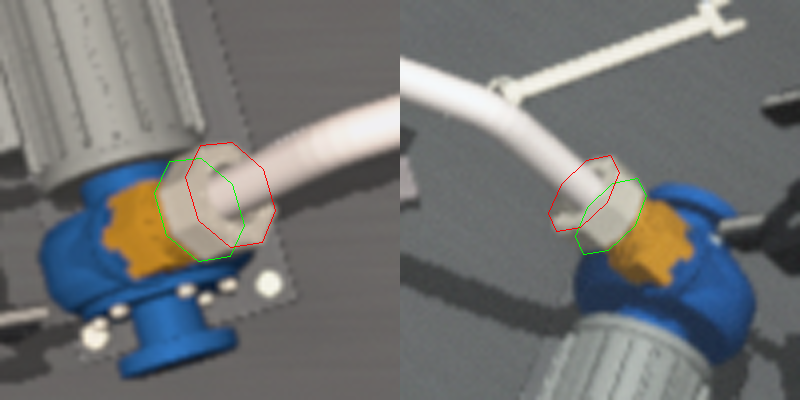

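The overlay of the expected home position (faces at 0 and 28 mm) lies on the nut in both views. It spans about top-crop pixels (160–275, 142–262) and scene-crop pixels (550–645, 155–255). The upper flat tilts about 1–2° from the leg and the gripper is clear, so I hand in the job.

```bash
python3 -c "
from workcell import bot
print(bot.job_done())"
```

```text
the job is handed in; nothing more can be done
None
```

I put the nut on the pipe's open end, ran it round both bends, and eased it down the sloping leg in the grip until it met the threaded end. I then lowered it onto the pipe, released it, and backed off about 14 cm square to the leg. I handed in at about 20 s of the 54 s allowed; the hand-in gave no verdict.

**Last checks:**
- **Position:** The depth clouds from both cameras put the nut's body from about 0 to 28–29 mm above the thread face. That puts its centre about 14 mm along the leg, with about 4 mm of sideways hang.
- **Squareness:** The upper flat read 0.6° and 2.3° off the leg in the two views. I measured squareness only through that flat, not by a plane fit on the end face.
- **Contact:** The force on the tool was near zero after release, and the gripper stood clear.
- **Forces during the run:** No reading passed about 7 N, but I only read the force between moves.

**Disagreements along the way:**
- The network mislabelled some things, for example it called the spanner "nut" in the top view. I used geometry and the pictures instead.
- The first fit of the pipe from the scene camera alone landed about 22 mm too high. I redid it from a better starting guess, and the two cameras then agreed to about 1 mm.
- I did not measure the bystanders again at the end; the arm was never planned near them.

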